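Put the edge bander's change parts back on their own plinths

ROBOT

A 6-joint arm with a two-finger parallel gripper is mounted at the origin on the work surface. World frame = base frame: x ahead of the robot, y to its left, z up, the work surface at z = 0. Lengths are in mm, angles in rad, forces in N, time in s.
With the tool pointing down it reaches from about 300 to 775 mm from the base axis. Payload 14.6 kg.
Tool frame: the origin (TCP) lies on the centre line of the jaws, within the pads' length; the fingertips stand 19 mm ahead of it and the grasp point (between the pads) is the TCP (bot.tip_reach is the distance from the TCP to the fingertips, in mm); z points along the fingers, y is the line along which they close (so a half turn about z gives the same grasp; the last joint's range is limited). The gripper opens to 85 mm and grips with 20 to 120 N. Pads are 22 mm wide; open, the fingers measure 114 mm over their backs; the gripper's body (76 mm by 85 mm) begins 54 mm behind the grasp point. The pads swing forward as they close: fully open they stand 13 mm farther back than shut.
Start: joints at [1.091, 0.3, 1.521, -0, 1.321, -0.067], TCP at [220.643, 503.792, 250.281] pointing down, gripper open.
Joint ranges: [-3.03, 3.03], [-0.79, 2.21], [0.23, 2.52], [-1.04, 4.18], [0, 3.07], [-2.55, 2.55]. Speed limits (rad/s): [2.22, 2.22, 2.57, 3.14, 3.14, 3.14].

INTERFACE

Orientations are given as a unit quaternion [w, x, y, z].
In Python, from rig import bot gives the robot as it stands. Calls block until the motion is done:
- bot.move_to(position, orientation): joint-space move of the TCP to a pose.
- bot.servo_line(position, attitude=None, speed=150, until_force=None): straight line of the TCP; attitude=None keeps the orientation; speed is the mean speed in mm/s. With until_force (N) it stops when the force on the tool has changed by that much, and returns True; else False.
- bot.move_joints(angles): joint-space move.
- bot.move_gripper(opening, grip_force=None): finger opening in mm; grip_force is the grip in N (None keeps the last); returns when the fingers have stopped.
- bot.dwell(seconds).
- bot.ik(position, orientation): joint angles nearest the present ones, or None.
- bot.read_state(): the state.
- bot.read_camera(name): name is "scene" or "top"; returns a dict with "image" (400x640x3 uint8, blue, green, red), "depth" (400x640 float32, mm along the optical axis (not along the pixel's ray), 0 where there is no reading), "fovy" (degrees; the focal length in pixels is half the picture's height over the tangent of half this angle, whatever the lens; pixels are square), "cx", "cy" (the principal point, pixels), "eye" and "attitude" of the camera in the world. Camera axes: x right, y down, z forward; pixel columns grow to the right and rows downward; lengths in mm; the calibration is good to about 2 mm. A picture is of the moment at which its call begins.
A pose or a line that the arm cannot do raises bot.MotionError and nothing moves.
- bot.finish_job(): hands the job in; it is judged then, once.
The state is a dict: "clock": time; "joint_positions": joint angles; "qvel": joint speeds; "effort": joint torques, N m; "ee_pos": TCP position; "tool_rot": TCP orientation; "ft_force": force on the tool from outside, world axes, zero at the start; "moment": the same for the moment, N m; "grip_width": finger opening in mm; "grip_force": force on a finger pad.
Only numpy, scipy, OpenCV 4.12 (cv2) and the standard library are available. Lean on these libraries where they do the work, as an engineer would, in place of code of your own. Each camera call takes 0.05 s, during which the arm holds its last target. There are 200 camera calls.

TASK

The edge bander's three change parts (roller, cutter head, scraper block) have been put back on one another's plinths: put each one, upright and centred, on the rubber pad of the plinth that shows its picture, with the scraper lying in line with its picture. Use the plinth without a picture as the halfway spot, and leave it empty at the end. Set the parts down rather than dropping them, do not tip them over, and leave the tape measure, the jar and the wooden offcut alone.

Things in the scene. Friction and masses are not known exactly. Their poses are not given: they have to be found in the camera images.
- roller: spare pressure roller standing upright: round grey drum 72 mm across and 34 mm high, with a round steel boss 28 mm across and 30 mm high on top (64 mm in all; 0.3 to 0.55 kg). Grip it by the boss. Origin: centre of its underside, z up. Starts on another part's plinth.
- cutter: spare cutter head standing upright: aluminium star with six wings, 82 mm across and 26 mm high, with a round steel shank 20 mm across and 34 mm high on top (60 mm in all; 0.3 to 0.55 kg). Grip it by the shank. Origin: centre of its underside, z up. Starts on another part's plinth.
- scraper: spare scraper block: aluminium bar 90 mm long (its y), 36 mm wide (its x), 30 mm high, with a black handle on top 56 mm long (y), 18 mm wide (x) and 30 mm high (60 mm in all; 0.25 to 0.5 kg). Grip it by the handle, closing along its x. Origin: centre of its underside, z up. Starts on another part's plinth.
- plinth_roller: fixed plywood plinth, 110 mm wide (y), 16 mm high, with a black rubber pad 100 x 100 mm, its top 20 mm above the bench. Origin: under the pad centre, at bench height; z up. It reaches from x -55 to +110 mm; the bare strip beyond the pad (centre at x +83) shows the roller's picture: a dark disc 38 mm across.
- plinth_cutter: fixed plywood plinth, 110 mm wide (y), 16 mm high, with a black rubber pad 100 x 100 mm, its top 20 mm above the bench. Origin: under the pad centre, at bench height; z up. It reaches from x -55 to +110 mm; the bare strip beyond the pad (centre at x +83) shows the cutter head's picture: a dark six-pointed star 42 mm across.
- plinth_scraper: fixed plywood plinth, 110 mm wide (y), 16 mm high, with a black rubber pad 100 x 100 mm, its top 20 mm above the bench. Origin: under the pad centre, at bench height; z up. It reaches from x -55 to +110 mm; the bare strip beyond the pad (centre at x +83) shows the scraper's picture: a dark bar 70 mm long along the plinth's y, 16 mm wide. The scraper's y goes along it, either way round.
- plinth_spare: fixed plywood plinth, 110 mm wide (y), 16 mm high, with a black rubber pad 100 x 100 mm, its top 20 mm above the bench. Origin: under the pad centre, at bench height; z up. It reaches from x -55 to +110 mm; the bare strip beyond the pad (centre at x +83) shows no picture. It starts empty.
- tape: bystander, loose: grey tape measure standing on edge, 70 (x) x 36 (y) x 62 mm high. Origin: centre of its underside.
- jar: bystander, loose: amber jar with a steel lid, 64 mm across, 70 mm high. Origin: centre of its underside.
- offcut: bystander, loose: brown wooden offcut, 60 (x) x 100 (y) x 36 mm high. Origin: centre of its underside.

How it is judged:
By the outcome, as a careful person would: the job done as asked, in the order asked, and still so for the second after the job is handed in, with the robot touching nothing.
It also fails if it takes over 109 s, if anything falls off the work surface, if the arm or the gripper's body presses on something with over 40 N, if the wrist force passes 120 N, or if a joint passes its speed limit or range.

## Working session

There is one attempt and no reset: what is moved stays moved. The work goes in short steps, each a Python script; the robot and the scene stay as the last script left them, time stands still between calls to the robot, and variables do not carry over. Pictures are saved under pics/ and viewed, at most 14 in all, crops included, and the job is handed in when it is done.

```bash
ls; mkdir -p pics
python3 - <<'E'
from rig import bot
import cv2,pickle
for n in("top","scene"):
    d=bot.read_camera(n); cv2.imwrite(f"pics/{n}0.png",d["image"]); pickle.dump(d,open(f"{n}0.pkl","wb"))
    print(n,d["fovy"],d["cx"],d["cy"],d["eye"],d["attitude"],(d["depth"]>0).mean())
s=bot.read_state();print(s["clock"],s["tool_rot"],s["grip_width"])
E
```

```text
pics
top 49.43445412363376 315.7393004595694 198.16665128168952 [372.50234129  13.89191019 930.43839554] [ 0.06984426 -0.65929241  0.74423162 -0.08108385] 0.995953125
scene 49.79510471684614 317.750249949044 202.94304518677373 [1091.57285212  -20.93738106  868.30953972] [-0.20725072  0.68918129  0.66609793 -0.19593324] 0.99594140625
0.1 [-1.23815011e-04  2.04915484e-01  9.78779533e-01 -5.04704002e-04] 85.46194252475048
```

View pics/top0.png

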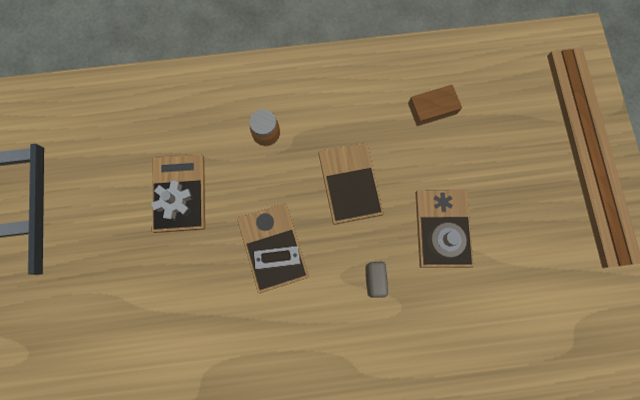

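View pics/scene0.png

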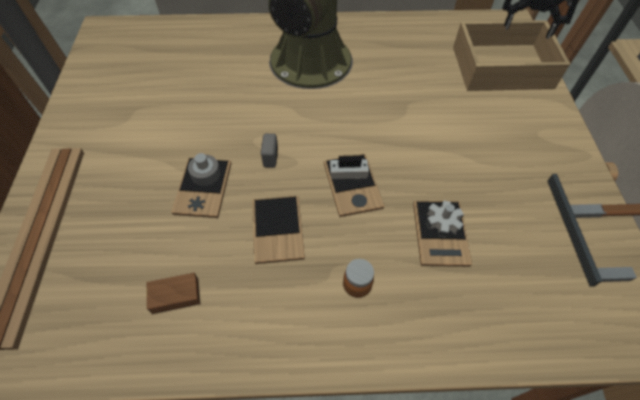

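The top view shows the cutter on the scraper plinth (178,200), the scraper on the roller plinth (275,258), the roller on the cutter plinth (448,240) and the empty spare at (352,190). The tape is at (377,279), the jar at (263,125) and the offcut at (435,105). The scene view agrees with this layout.

```bash
cat > vis.py <<'E'
import numpy as np, cv2
from scipy.spatial.transform import Rotation as R
def cam(d):
    f=200/np.tan(np.radians(d["fovy"]/2)); w,x,y,z=d["attitude"]
    return f,R.from_quat([x,y,z,w]).as_matrix(),np.array(d["eye"])
def rays(d,uv):
    f,M,e=cam(d); uv=np.asarray(uv,float).reshape(-1,2)
    return np.c_[(uv[:,0]-d["cx"])/f,(uv[:,1]-d["cy"])/f,np.ones(len(uv))]@M.T,e
def plane(d,uv,z):
    r,e=rays(d,uv); return (e+r*((z-e[2])/r[:,2])[:,None])[:,:2]
def project(d,P):
    f,M,e=cam(d); q=(np.atleast_2d(P)-e)@M; return q[:,:2]/q[:,2:]*f+[d["cx"],d["cy"]]
def cloud(d):
    v,u=np.mgrid[:400,:640]; r,e=rays(d,np.c_[u.ravel(),v.ravel()])
    P=e+r*d["depth"].reshape(-1,1); P[d["depth"].ravel()==0]=np.nan
    return P.reshape(400,640,3)
def blobs(mask,amin):
    n,l,s,c=cv2.connectedComponentsWithStats(mask.astype(np.uint8)); return [l==i for i in range(1,n) if s[i,4]>=amin]
def px(m): v,u=np.nonzero(m); return np.c_[u,v]
E
python3 - <<'E'
from vis import *
import pickle
for n in("top","scene"):
    d=pickle.load(open(n+"0.pkl","rb")); P=cloud(d); z=P[...,2]
    ws=(P[...,0]>200)&(P[...,0]<800)&(abs(P[...,1])<450)
    b=ws&(abs(z)<8); print(n,"bench z",np.median(z[b]),z[b].std())
    for y in(-300,-100,100,300): 
        k=b&(abs(P[...,1]-y)<40); print(y,[round(float(np.median(z[k&(abs(P[...,0]-x)<40)])),1) for x in(300,450,600)])
    g=cv2.cvtColor(d["image"],cv2.COLOR_BGR2GRAY)
    for m in blobs(ws&(z>9)&(z<200),60):
        k=m&(z<25); 
        print("blob",m.sum(),P[m].mean(0).round(),"zmax",np.percentile(z[m],98).round(1))
        if k.sum()>150:
            r=cv2.minAreaRect(plane(d,px(k),16).astype(np.float32)); print("   rect",np.round(r[0],1),np.round(r[1],1),round(r[2],1))
            dk=k&(g<75)
            for q in blobs(dk,20): 
                c=plane(d,px(q),18); rr=cv2.minAreaRect(c.astype(np.float32)); print("     dark",q.sum(),c.mean(0).round(1),np.round(rr[0],1),np.round(rr[1],1),round(rr[2],1))
        for lo,hi in((40,75),):
            q=m&(z>lo)
            if q.sum()>5: zz=np.median(z[q]);c=plane(d,px(q),60); rr=cv2.minAreaRect(c.astype(np.float32));print("   high",q.sum(),zz.round(1),c.mean(0).round(1),np.round(rr[0],1),np.round(rr[1],1),round(rr[2],1))
E
```

```text
top bench z 1.2178573485086872 1.666424784213287
-300 [1.1, 1.1, 0.9]
-100 [1.4, 1.2, nan]
100 [1.4, 1.6, 1.1]
300 [1.6, 1.4, nan]
blob 1384 [ 745. -299.   34.] zmax 40.0
   rect [ 725.2 -292.9] [114.2  54.9] 69.4
     dark 150 [ 727.4 -284.2] [ 724.  -292.5] [113.2  53.4] 70.4
   high 28 40.6 [ 735. -291.] [ 738.4 -296.5] [51.2 75.3] 17.4
blob 865 [727.  79.  59.] zmax 73.4
   high 716 70.2 [732.1  80.6] [731.3  80.7] [59.7 70.2] 84.1
blob 3747 [593. -90.  19.] zmax 24.0
   rect [595.6 -90.8] [165.8 110.3] 4.3
     dark 2052 [569.4 -94.2] [570.1 -94.2] [99.5 99.7] 4.2
blob 3852 [614. 279.  26.] zmax 77.8
   rect [617.8 281.3] [111.5 166.1] 87.2
     dark 187 [674.9 279.3] [674.8 279.2] [65.3 13.8] 87.1
     dark 1011 [578.7 270.4] [592.5 283.2] [98.6 99.9] 86.9
     dark 67 [638.3 313.7] [637.4 314.6] [32.3 13.2] 87.6
     dark 36 [614.3 327.9] [615.6 326.4] [10.7 18. ] 87.6
   high 849 47.3 [592.5 283.3] [593.2 282.6] [81.8 76.5] 42.9
blob 4025 [ 470. -270.   29.] zmax 85.0
   rect [ 473.3 -274.5] [112.4 164.9] 83.1
     dark 138 [ 529.1 -282.7] [ 529.4 -283.3] [34.4 37.4] 79.7
   
[... 1282 characters left out ...]
  18.] zmax 23.1
   rect [597.8 -91.4] [168.2 109.7] 4.2
     dark 1536 [570.6 -93.2] [569.3 -93.1] [98.9 97.3] 4.3
blob 3153 [630. 277.  26.] zmax 74.8
   rect [620.6 280.2] [111.9 168.8] 87.2
     dark 648 [603.5 266.6] [591.5 283.1] [98.4 96.5] 88.1
     dark 32 [551.2 328.4] [550.9 329.3] [18.  12.4] 22.6
     dark 126 [675.2 278. ] [674.5 279.5] [63.3  9.8] 88.1
   high 686 46.5 [607.  282.1] [607.2 281.4] [80.2 79.1] 45.6
blob 969 [745.  78.  57.] zmax 72.8
   high 785 69.5 [739.3  79.6] [737.9  79.4] [59.1 70.4] 86.0
blob 1679 [ 754. -301.   33.] zmax 38.8
   rect [ 767.9 -287.6] [ 54.6 114.7] 39.9
     dark 185 [ 772.2 -289.1] [ 770.  -286.4] [ 50.9 110.3] 39.2
  return _methods._mean(a, axis=axis, dtype=dtype,
  ret = ret.dtype.type(ret / rcount)
```

```bash
cat >> vis.py <<'E'
def tops(d,near,ztop,rad=60,tol=7):
    "rect of the part's top face near an xy point"
    P=cloud(d); m=(abs(P[...,2]-ztop)<tol)&(np.hypot(P[...,0]-near[0],P[...,1]-near[1])<rad)
    b=blobs(m,15)
    if not b: return None
    c=plane(d,px(max(b,key=np.sum)),ztop); r=cv2.minAreaRect(c.astype(np.float32))
    return c.mean(0).round(1),np.round(r[0],1),np.round(r[1],1),round(r[2],1)
E
python3 - <<'E'
from vis import *
import pickle
from rig import bot
print(bot.tip_reach)
for n in("top","scene"):
    d=pickle.load(open(n+"0.pkl","rb"))
    for k,p,z in(("roller",(446,-268),84),("drum",(446,-268),54),("cutter",(592,283),80),("star",(592,283),46),("scraper",(450,83),80),("bar",(450,83),50)): print(n,k,tops(d,p,z))
E
```

```text
19.0
top roller (array([ 443.7, -267.6]), array([ 444.2, -267.8]), array([26.5, 28.8]), 18.9)
top drum (array([ 442.9, -265.1]), array([ 444.3, -266.6]), array([70.8, 71.2]), 36.0)
top cutter (array([596.4, 287. ]), array([596.6, 287.2]), array([22.3, 18. ]), 39.3)
top star (array([594.9, 286.1]), array([596.6, 286.8]), array([83.4, 77.7]), 42.9)
top scraper (array([450.7,  82. ]), array([450.7,  81.8]), array([55.6, 18.5]), 89.7)
top bar (array([449.6,  80.7]), array([450.8,  81.9]), array([36.3, 90. ]), 0.1)
scene roller (array([ 446.2, -267.6]), array([ 446.3, -267.3]), array([28.7, 29.8]), 88.2)
scene drum (array([ 452. , -265.5]), array([ 448.8, -266.3]), array([72.1, 70.7]), 22.8)
scene cutter (array([599. , 286.7]), array([599.5, 286.2]), array([20.5, 20.6]), 88.2)
scene star (array([602. , 285.4]), array([599. , 286.3]), array([81.9, 80.3]), 43.9)
scene scraper (array([453.9,  81.2]), array([454.7,  81.4]), array([22.9, 55.8]), 1.7)
scene bar (array([458.1,  80.2]), array([454.8,  81.2]), array([41.5, 90.1]), 0.5)
```

```bash
cat > act.py <<'E'
from rig import bot
import numpy as np
H=185
def q(yaw_deg):
    "tool down, jaws closing along the direction yaw_deg from world x"
    a=np.radians(90+yaw_deg)/2; return [0,np.cos(a),np.sin(a),0]
def pick(xy,z,yaw,width):
    bot.move_to([*xy,H],q(yaw)); bot.move_gripper(width)
    bot.servo_line([*xy,z],speed=110); bot.move_gripper(0,60); s=bot.read_state()
    print("grip",s["grip_width"],s["grip_force"],s["ee_pos"]); bot.servo_line([*xy,H],speed=120)
    print("held",bot.read_state()["grip_width"],"clock",s["clock"])
def place(xy,z,yaw,width):
    bot.servo_line([*xy,H],q(yaw),speed=220); bot.servo_line([*xy,z+6],speed=110); bot.dwell(.3)
    hit=bot.servo_line([*xy,z-4],speed=15,until_force=5); s=bot.read_state(); print("hit",hit,s["ee_pos"],s["ft_force"])
    bot.move_gripper(width); bot.servo_line([*xy,H],speed=120); print("clock",bot.read_state()["clock"])
E
python3 - <<'E'
from act import *
pick((444.1,-267.4),77,0,70); place((570,-94),77,0,60)
from vis import *
import pickle
bot.move_to([480,180,H+20],q(0))
d=bot.read_camera("top"); pickle.dump(d,open("top1.pkl","wb")); cv2.imwrite("pics/top1.png",d["image"])
print(tops(d,(570,-94),84),tops(d,(570,-94),54))
E
```

```text
grip 26.20556632254109 58.812519907951355 [ 444.4143911  -267.54432384   77.5349836 ]
held 26.363928676975245 clock 4.8417
hit True [570.0178142  -94.00077941  77.55137709] [-0.57248333  0.57552973  5.3420822 ]
clock 10.3167
(array([569. , -94.5]), array([569.1, -95. ]), array([26.1, 27. ]), 82.1) (array([567. , -93.6]), array([568.3, -94.6]), array([70.7, 70.3]), 83.1)
```

View pics/top1.png

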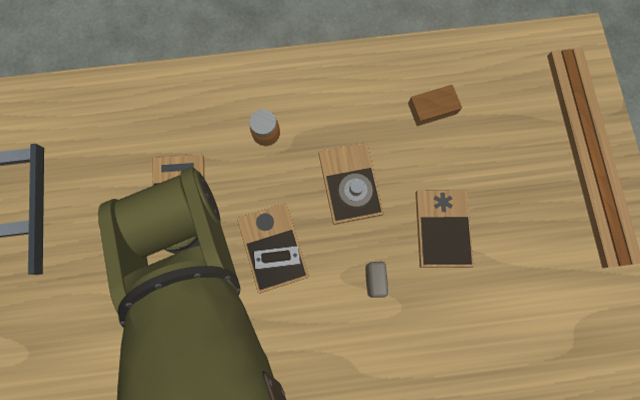

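The roller now stands upright on the spare plinth at (357,190). The cutter pad at (445,241) is clear, so I'll measure it unobstructed and move the cutter there, then the scraper.

```bash
cat >> vis.py <<'E'
def pad(d,near):
    "dark pad's rect at z=20 near an xy point"
    P=cloud(d); g=cv2.cvtColor(d["image"],cv2.COLOR_BGR2GRAY)
    m=(abs(P[...,2]-20)<6)&(g<75)&(np.hypot(P[...,0]-near[0],P[...,1]-near[1])<75)
    m=max(blobs(m,60),key=np.sum); r=cv2.minAreaRect(plane(d,px(m),20).astype(np.float32))
    return np.round(r[0],1),np.round(r[1],1),round(r[2],1)
E
python3 - <<'E'
from act import *
from vis import *
import pickle
d=pickle.load(open("top1.pkl","rb"))
p=pad(d,(446,-272)); print(p)
t=p[0]+[1,0.3]
pick((597.4,287.2),70,0,60); place(t,70,0,50)
bot.move_to([480,30,H+80],q(0))
d=bot.read_camera("top"); pickle.dump(d,open("top2.pkl","wb")); cv2.imwrite("pics/top2.png",d["image"])
print("cutter",tops(d,p[0],80),tops(d,p[0],46)); print("pads",pad(d,p[0]),pad(d,(592,283)))
E
```

```text
(array([ 447.2, -273.1]), array([99.3, 97.2]), 83.3)
grip 18.488437058557594 58.63389015197754 [597.69800585 287.31979915  70.54163103]
held 18.530290722315623 clock 14.025
hit True [ 448.20548531 -272.81503313   70.52915391] [-1.80134851  0.01680992  6.96734685]
clock 21.325
cutter (array([ 447.4, -270.6]), array([ 447.3, -271.3]), array([18.9, 18.8]), 36.1) (array([ 447. , -269.1]), array([ 447.6, -270.2]), array([81.6, 78.5]), 46.4)
pads (array([ 447.3, -273.1]), array([99.4, 97.1]), 83.2) (array([591.9, 282.8]), array([98.9, 99.5]), 87.2)
```

View pics/top2.png

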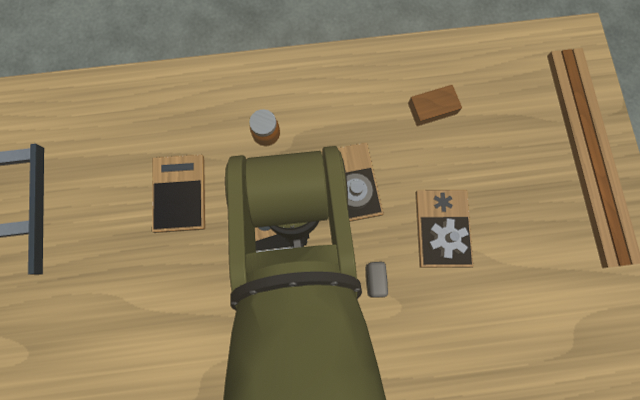

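The cutter is upright on its pad at (450,239) and the scraper pad at (177,204) is clear. The scraper goes next.

```bash
cat >> vis.py <<'E'
def plinth(d,near):
    "pad centre and yaw (deg) from the plinth's outline at z=16"
    P=cloud(d); z=P[...,2]; m=(z>9)&(z<25)&(np.hypot(P[...,0]-near[0]-25,P[...,1]-near[1])<110)
    m=max(blobs(m,200),key=np.sum); (c,s,a)=cv2.minAreaRect(plane(d,px(m),16).astype(np.float32))
    a=(a+45)%90-45; t=np.radians(a); return np.round(np.array(c)-27.5*np.array([np.cos(t),np.sin(t)]),1),np.round(s,1),round(a,1)
E
python3 - <<'E'
from act import *
from vis import *
import pickle
d=pickle.load(open("top2.pkl","rb"))
print("scraper plinth",plinth(d,(592,283))); print("cutter plinth",plinth(d,(446,-272)), plinth(pickle.load(open("top1.pkl","rb")),(446,-272)))
pick((451.5,82.2),73,0,60); place((593,284.1),73,-2.8,50)
bot.move_to([420,-200,H+50],q(0))
d=bot.read_camera("top"); pickle.dump(d,open("top3.pkl","wb")); cv2.imwrite("pics/top3.png",d["image"])
print("scraper",tops(d,(592,283),80),tops(d,(592,283),50)); print("pads",pad(d,(592,283)),pad(d,(450,86)),plinth(d,(450,86)))
E
```

```text
scraper plinth (array([590.3, 282.8]), array([111.5, 166. ]), -2.8)
cutter plinth (array([ 445.9, -271.2]), array([112.1, 165. ]), -6.7) (array([ 445.8, -271.2]), array([112. , 165.1]), -6.5)
grip 17.08511197913397 59.70011293888092 [451.65410215  82.23154895  73.42580714]
held 16.892268707921 clock 24.95
hit True [592.99773588 284.12141352  73.50304225] [-2.01810044 -0.38177309  6.07021307]
clock 30.675
scraper (array([591.2, 282.6]), array([591.2, 282.5]), array([55.9, 19.2]), 87.3) (array([586.6, 277.9]), array([591.1, 282.2]), array([90.7, 37.6]), 87.2)
pads (array([591.9, 283. ]), array([99. , 99.4]), 86.9) (array([450.4,  85.8]), array([98.5, 98.6]), 10.6) (array([449.6,  86.2]), array([165. , 109.8]), 10.7)
```

View pics/top3.png

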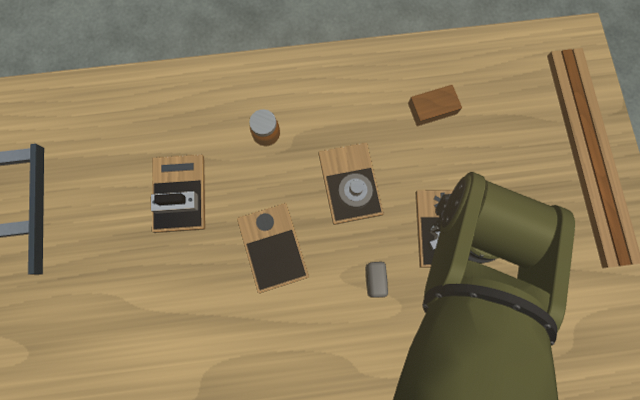

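The scraper sits on its own pad, in line with its picture, at (175,201). The roller plinth at (275,262) is clear, so the roller goes there.

Run:
```python
from act import *
from vis import *
import pickle
pick((570,-94),77.3,0,70); place((451.1,87.0),77.3,0,60)
bot.move_joints([-2.0]+list(bot.read_state()["joint_positions"][1:])) if False else bot.move_to([330,-60,330],q(0))
for n in("top","scene"):
    d=bot.read_camera(n); pickle.dump(d,open(n+"4.pkl","wb")); cv2.imwrite(f"pics/{n}4.png",d["image"])
    for k,p,z,h in(("roller",(450,86),84,54),("cutter",(446,-272),80,46),("scraper",(592,283),80,50)):
        try: print(n,k,tops(d,p,z),tops(d,p,h),"pad",pad(d,p),plinth(d,p)[0])
        except Exception as e: print(n,k,e)
```

```text
grip 26.1161770460747 58.934712409973145 [570.15917266 -94.04588182  77.87974971]
held 26.54205360238336 clock 35.3083
hit True [451.1309804   87.01246855  77.83611845] [-0.752069   -0.53125277  6.6542901 ]
clock 40.7917
top roller (array([450.6,  85.8]), array([450.4,  85.3]), array([27.2, 25. ]), 83.1) (array([449.7,  85.4]), array([451.1,  85.1]), array([70.4, 69.7]), 83.1) pad (array([450.4,  85.8]), array([98.6, 98.8]), 10.7) [449.6  86.2]
top cutter (array([ 447.4, -270.5]), array([ 447.7, -270.4]), array([18.1, 20.9]), 18.9) (array([ 446.8, -269.2]), array([ 447.6, -270.2]), array([81.6, 78.5]), 46.4) pad (array([ 446.6, -273.1]), array([99.5, 98.8]), 83.5) [ 445.9 -271.3]
top scraper (array([591.2, 282.7]), array([591.1, 282.5]), array([56. , 19.5]), 88.0) (array([586.6, 277.8]), array([591. , 282.1]), array([90.8, 37.8]), 87.2) pad (array([592. , 282.9]), array([99. , 99.6]), 87.1) [590.3 282.4]
scene roller (array([452.4,  85.5]), array([452.5,  85.2]), array([27.9, 30. ]), 64.4) (array([459.1,  84.2]), array([454.3,  85.2]), array([69.7, 72.8]), 84.5) pad (array([452. ,  86.2]), array([98.4, 97.7]), 10.8) [452.1  85.5]
scene cutter (array([ 449.5, -271.3]), array([ 449.8, -270.1]), array([21.7, 18.4]), 6.8) (array([ 452.1, -270. ]), array([ 448.6, -270.8]), array([82.4, 81.2]), 11.2) pad (array([ 447.6, -271.4]), array([98.1, 99.3]), 82.7) [ 447.9 -272. ]
scene scraper (array([594.7, 281.3]), array([594.2, 281.9]), array([56.6, 20.7]), 88.2) (array([599.3, 278.7]), array([594.7, 282.4]), array([91.2, 39.5]), 88.2) pad (array([592.7, 282.7]), array([98.6, 96.3]), 88.1) [592.8 281.6]
```

View pics/top4.png

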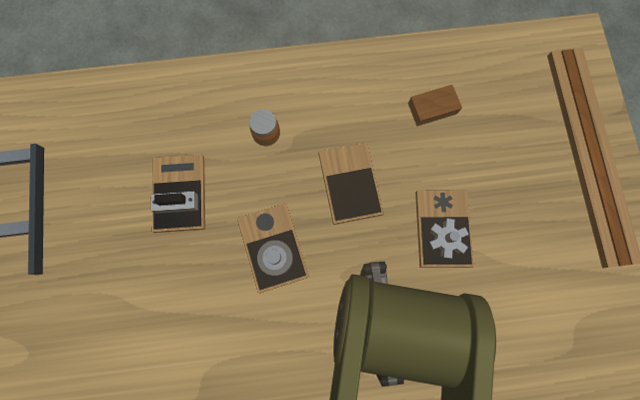

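View pics/scene4.png

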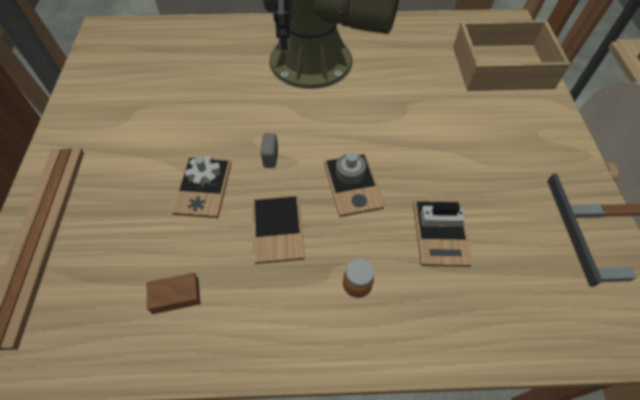

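All three parts are upright on their own plinths: scraper (175,201), roller (275,258), cutter (450,239). They sit within about 1.5 mm of centre. The spare at (354,195) is empty and the bystanders haven't moved.

```bash
python3 -c "
from rig import bot
bot.dwell(.3); print(bot.finish_job())"
```

```text
the job is handed in; nothing more can be done
None
```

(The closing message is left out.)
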